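# Index the coated tama one hole on

### The job

Turn the small turntable that carries the freshly coated green tama anticlockwise (seen from above) to its next hole, one sixth of a turn on and no further: with closed fingertips press the steel plunger in and start the table round, then ease off the plunger and keep pushing on the upright post until the plunger springs fully up in the next hole. Finish clear of everything; do not touch the wet ball, and leave the ken, the cork block and the bronze weight where they are.

Things in the scene. Friction and masses are not known exactly. Their poses are not given: they have to be found in the camera images.
- index_table (a joint): angle of the turntable about its upright axis, rad; about 0 at the start (plunger up in its first hole, 0.02 of play either way), grows anticlockwise seen from above. The next of its six holes is at 1.047 (60 degrees). Light friction (about 1 N at the post); it stays where it is left, and cannot turn while the plunger is up in a hole
- plunger_part (a joint): how far the plunger is pressed down, m: 0 up and seated in a hole, 0.014 fully in. Return spring: 2.7 N at 0, 9 N fully in. From about 0.009 the table is free to turn. Let go between holes it rises only to about 0.009 and rubs under the index ring as the table turns, then springs up to 0 at the next hole and stops the table there
- plunger_top (a point): centre of the flat top of the plunger's round steel head: 32 mm diameter, 91 mm above the bench when up (77 mm fully in), 115 mm out from the table's axis; it travels round with the table
- post_top (a point): top of the upright steel push post on the table, 124 mm above the bench: 14 mm diameter with an 18 mm ball at the top, 50 mm above the table, 115 mm out from the axis, 36 mm anticlockwise of the plunger's centre, so 29 mm of clear room from the plunger's centre to the post's near side; turns with the table
- table_axis (a point): on the turning axis, on top of the fixed round steel foot (140 mm radius, 45 mm high); z is up. Above it turns an aluminium disc of 95 mm radius, top 65 mm above the bench, with a bracket reaching 136 mm from the axis that carries plunger and post.
- next_hole (a point): the next hole: a dark round hole in the top of the fixed foot, 45 mm above the bench, 115 mm from the axis; the plunger's centre must come to stand above it
- tama_center (a point): centre of the freshly coated green ball, 60 mm diameter, 100 mm above the bench, held by three spring clips on a spindle in the middle of the turntable; must not be touched
- ken: loose beech ken (spiked handle with a cross piece), lying along its own x, 160 mm long, 72 mm across, 40 mm high; origin at its underside in the middle; leave alone
- sanding_block: loose cork block 105 x 60 x 36 mm; origin at the middle of its underside; leave alone
- weight: loose round bronze weight with a knob, 52 mm diameter, 59 mm high; origin at the middle of its underside; leave alone

How it is judged:
On the way, in this order (a step that is already met when the one before it is completed fails the run):
1. the plunger is pressed in while the table still stands at its first hole (value of joint plunger_part above 0.004 m and value of joint index_table below 0.12 rad), for 0.05 s.
2. the table is turned away from the first hole (value of joint index_table above 0.3 rad).
3. the plunger has sprung up in the next hole (value of joint plunger_part below 0.002 m and value of joint index_table between 1 and 1.094 rad), for 0.2 s.
At the end, for the whole second after the job is handed in: The table rests at the next hole (1.047 rad, within 0.047), the plunger is fully up in it (within 2 mm), and the ken, cork block and weight are within 20 mm of where they were (all of step 3 and velocity of joint index_table between -0.05 and 0.05 rad/s and distance of each of ken, sanding_block, weight from where it was at the start of the episode below 0.02 m); the robot touches nothing.
It fails at once if the wet ball is touched (contact force between any of the fingers, the arm and tama above 0.3 N).
It fails at once if the table is turned past the next hole (value of joint index_table above 1.25 rad).
It fails at once if the table is turned the wrong way (value of joint index_table below -0.2 rad).
It fails at once if a bystander is moved, lifted or carried (distance of any of ken, sanding_block, weight from where it was at the start of the episode above 0.02 m).
It also fails if it takes over 43 s, if anything falls off the work surface, if the arm or the gripper's body presses on something with over 40 N, if the wrist force passes 120 N, or if a joint passes its speed limit or range.

### The arm

A 7-joint arm with a two-finger parallel gripper is mounted at the origin on the work surface. World frame = base frame: x ahead of the robot, y to its left, z up, the work surface at z = 0. Lengths are in m, angles in rad, forces in N, time in s.
With the tool pointing down it reaches from about 0.375 to 0.925 m from the base axis. Payload 3.1 kg.
Tool frame: the origin (TCP) lies on the centre line of the jaws, within the pads' length; the fingertips stand 11 mm ahead of it and the grasp point (between the pads) lies 8 mm behind it; z points along the fingers, y is the direction in which the jaws open and shut (so a half turn about z gives the same grasp; the last joint's range is limited). The gripper opens to 85 mm and grips with 20 to 120 N. Pads are 22 mm wide; open, the fingers measure 114 mm over their backs; the gripper's body (76 mm by 85 mm) begins 54 mm behind the grasp point. The pads swing forward as they close: fully open they stand 13 mm farther back than shut.
Start: joints at [-1.439, 0.383, 0.044, 1.598, -0.018, 1.161, -0.05], TCP at [0.148, 0.633, 0.242] pointing down, gripper open.
Joint ranges: [-2.61, 2.61], [-0.41, 2.15], [-1.48, 1.57], [0, 2.5], [-1.57, 4.71], [0.05, 1.97], [-2.85, 2.85]. Speed limits (rad/s): [2.79, 2.79, 3.14, 3.14, 3.14, 3.14, 3.14].

### API

Orientations are given as a unit quaternion [x, y, z, w].
In Python, from cell import read_state, vision, manip gives the robot as it stands.
- The arm moves only by the tool send_rows, never from a script. Its argument "rows" is a list of rows, each a list of 3 entries, a list of its own where there are three numbers: the opening, from -1 (shut) to 1 (fully open), so that 0 is half open, then the shift along the tool's x, y, z in mm, then the turn about the tool's z in units of 5 degrees (1.0 is 5 degrees). A call has 1 to 10 rows; each row shifts and turns the commanded pose from where the row before left it, along the tool's axes as they then stand; what a row does not reach is not made up. A row lasts 1/10 s, in which the tool goes at most 50 mm and 8.59 degrees, less where a joint would pass 70% of its speed; a pose out of reach is approached as far as the arm can. A call with a gripper value outside its range is refused whole. The fingers move at their own pace and stop on an object; "newtons" is the grip in N (left out, the last holds). Time passes only in rows, so rows that do not move let the fingers close. It gives the time, the measured TCP pose, the force and the opening at its end, in the units of the state.
- read_state(): the state, without advancing time (a new reading comes with each control period).
- vision.get_image(name): name is "side" or "top" or "wrist"; returns a dict with "frame" (384x512x3 uint8, blue, green, red), "mtx" (3x3 intrinsics, pixels), "dist_coeffs" ([k1, k2, p1, p2, k3] as OpenCV has them; the pictures are not rectified), "rvec" (rotation vector, rad) and "tvec" (3), from world to camera coordinates, as OpenCV has them; the wrist camera has in their place "tool_from_camera" (4x4, takes a point from camera to tool coordinates, whose origin is the TCP and whose axes are the flange's). Camera axes: x right, y down, z forward; pixel columns grow to the right and rows downward; lengths in m; the calibration is good to about 2 mm. A picture is of the moment at which its call begins: read the wrist's pose just before it. There is no depth.
- manip.finish_job(): hands the job in, once; it reports no verdict.
The state is a dict: "time": time; "joint_pos": joint angles; "joint_vel": joint speeds; "joint_torque": joint torques, N m; "position": TCP position; "tcp_rot": TCP orientation; "ft_force": force on the tool from outside, world axes, zero at the start; "torque": the same for the moment, N m; "gripper_width": opening from 0.0 (shut) to 1.0 (fully open).
Only numpy, scipy, OpenCV 4.12 (cv2) and the standard library are available. Lean on these libraries where they do the work, as an engineer would, in place of code of your own. Each camera call takes 0.05 s, during which the arm holds its last target.

## Working session

There is one attempt and no reset: what is moved stays moved. The work goes in short steps, Python scripts to look and compute and a tool call to move; the robot and the scene stay as the last step left them, time stands still between calls to the robot, and variables do not carry over. Pictures are saved under pics/ and viewed, and the job is handed in when it is done.

Besides the shell and the picture viewer there is one more tool, called after "Request:" by a JSON object that holds its "method" and its "body", one argument or row to a line. send_rows: Moves the arm, as the interface text tells. Its arguments: {"type":"object","properties":{"rows":{"type":"array","items":{"type":"array"}},"newtons":{"type":"number"}},"required":["rows"]}

```bash
mkdir -p pics; cat > h.py <<'E'
import numpy as np,cv2
from cell import read_state,vision,manip
def snap(n,f):
    d=vision.get_image(n); cv2.imwrite('pics/'+f,d['frame']); return d
def ray(d,uv):
    R=cv2.Rodrigues(np.array(d['rvec'],float))[0]; t=np.array(d['tvec'],float).ravel()
    p=cv2.undistortPoints(np.array([[uv]],float),np.array(d['mtx'],float),np.array(d['dist_coeffs'],float))[0,0]
    return -R.T@t, R.T@np.array([p[0],p[1],1.])
def onz(d,uv,z):
    c,v=ray(d,uv); return c+v*(z-c[2])/v[2]
def proj(d,P):
    return cv2.projectPoints(np.array(P,float).reshape(-1,3),np.array(d['rvec'],float),np.array(d['tvec'],float),np.array(d['mtx'],float),np.array(d['dist_coeffs'],float))[0].reshape(-1,2)
E
python3 - <<'E'
from h import *
import pickle
D={n:snap(n,n+'0.png') for n in('side','top','wrist')}
pickle.dump(D,open('d0.pkl','wb'))
s=read_state();print({k:np.round(v,3) for k,v in s.items()})
E
```

```text
{'time': np.float64(0.15), 'joint_pos': array([-1.439,  0.384,  0.044,  1.599, -0.018,  1.161, -0.05 ]), 'joint_vel': array([ 0.   , -0.002,  0.001, -0.005, -0.   ,  0.   ,  0.001]), 'joint_torque': array([ 2.0000e-03, -4.3405e+01,  1.0270e+00, -2.4998e+01,  1.1000e-02,
        7.0000e-03,  0.0000e+00]), 'position': array([0.148, 0.632, 0.241]), 'tcp_rot': array([ 0.115,  0.993, -0.001, -0.   ]), 'ft_force': array([ 0.203, -0.077, -0.528]), 'torque': array([-0.022, -0.029, -0.023]), 'gripper_width': np.float64(0.999)}
```

```bash
ls
```

```text
d0.pkl
h.py
pics
```

View pics/side0.png

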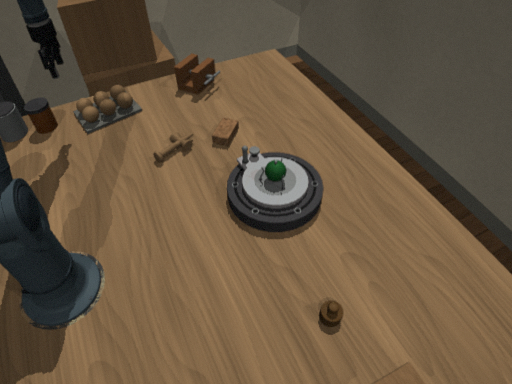

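View pics/top0.png

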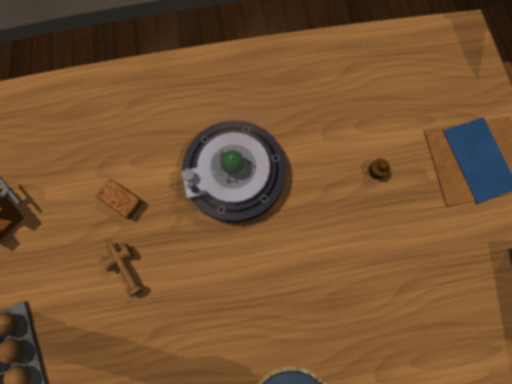

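View pics/wrist0.png

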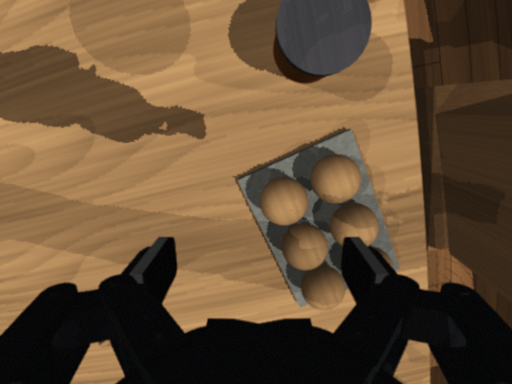

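Side view: the turntable is near (275,190), the ball near (275,170), and the post and plunger near (245,157). Top view: the table is at (235,170), with the post and plunger at its left edge near (190,180). I'll enlarge both.

```bash
python3 - <<'E'
from h import *
import pickle
D=pickle.load(open('d0.pkl','rb'))
f=D['top']['frame'][115:230,170:300];cv2.imwrite('pics/t1.png',cv2.resize(f,None,fx=5,fy=5,interpolation=cv2.INTER_CUBIC))
f=D['side']['frame'][135:235,215:335];cv2.imwrite('pics/s1.png',cv2.resize(f,None,fx=5,fy=5,interpolation=cv2.INTER_CUBIC))
E
```

```text
(no output)
```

View pics/t1.png

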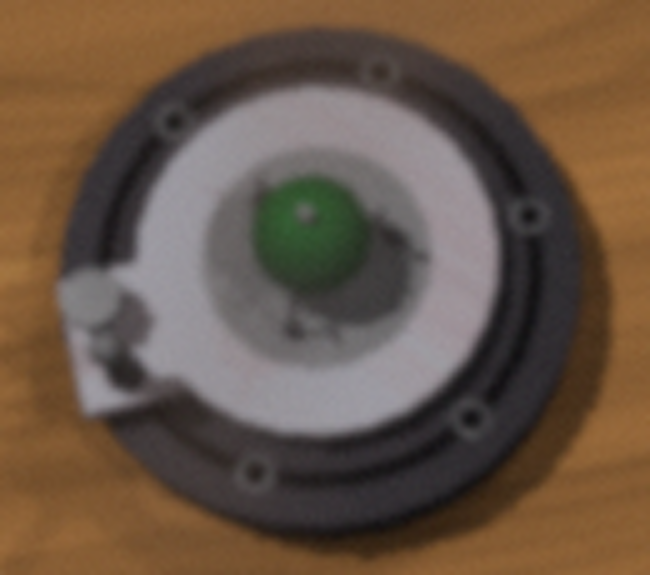

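View pics/s1.png

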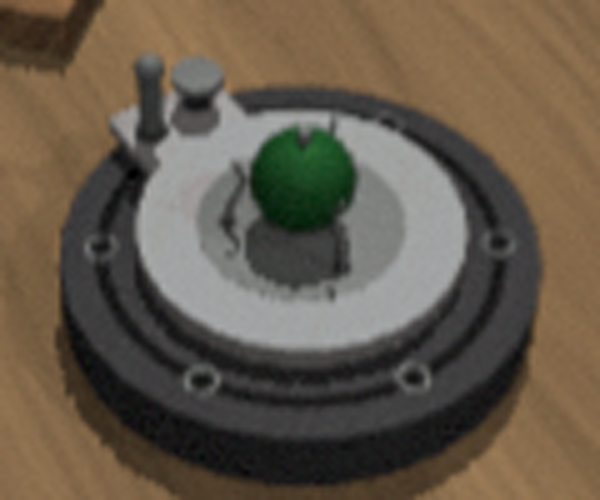

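In the top crop, five holes are visible at (256,472), (471,419), (528,215), (380,72) and (174,121). The plunger head is at (92,300) and the post ball at about (103,345). Anticlockwise takes the post and plunger downwards in the picture, so the next hole is (256,472).

```bash
python3 - <<'E'
from h import *
import pickle
D=pickle.load(open('d0.pkl','rb'))
H=[(256,472),(471,419),(528,215),(380,72),(174,121)]
def fit(d,H,o,s=5):
    P=np.array([onz(d,((u+.5)/s-.5+o[0],(v+.5)/s-.5+o[1]),.045)[:2] for u,v in H])
    A=np.c_[2*P,np.ones(len(P))];x=np.linalg.lstsq(A,(P**2).sum(1),rcond=None)[0]
    c=x[:2];print('c',c,'r',np.sqrt(x[2]+c@c));print(np.degrees(np.arctan2(*(P-c).T[::-1])));return c
ct=fit(D['top'],H,(170,115))
cs=fit(D['side'],[(100,247),(202,380),(414,377),(499,243),(388,125)],(215,135))
T=lambda u,v:((u+.5)/5-.5+170,(v+.5)/5-.5+115)
S=lambda u,v:((u+.5)/5-.5+215,(v+.5)/5-.5+135)
for n,q in (('plT',onz(D['top'],T(92,300),.091)),('plS',onz(D['side'],S(198,75),.091)),('postT',onz(D['top'],T(103,345),.115)),('postS',onz(D['side'],S(149,66),.115)),('ballT',onz(D['top'],T(310,234),.1)),('ballS',onz(D['side'],S(303,177),.1))):
    r=q[:2]-ct; print(n,q,np.hypot(*r),np.degrees(np.arctan2(r[1],r[0])))
for n in('top','side'):print(n,ray(D[n],(256,192))[0])
E
```

```text
c [0.62676088 0.04178724] r 0.11505251890267165
[ 154.79064428 -145.58415297  -85.36276153  -25.50949165   34.48403574]
c [0.62917196 0.04187539] r 0.1153625750821312
[ 154.85107773 -145.07903985  -85.09795439  -25.85088594   34.05631443]
plT [0.61447631 0.15544131 0.091     ] 0.1143160446730244 96.169000644022
plS [0.61796875 0.15301674 0.091     ] 0.11157644891157292 94.51954240445428
postT [0.58348513 0.14888671 0.115     ] 0.11551228250310955 112.00218403596702
postS [0.58457742 0.14834223 0.115     ] 0.11460109809831949 111.59783967119924
ballT [0.62696443 0.0419878  0.1       ] 0.00028575709180182985 44.57547793077046
ballS [0.62935308 0.04147238 0.1       ] 0.0026112548396119207 -6.92538673712516
top [0.34969369 0.01485603 0.92896064]
side [ 0.27148531 -0.58953099  0.82241699]
```

Request:
{"method": "send_rows", "body": {
  "rows": [
    [-1, [-36, -23, 0], 0],
    [-1, [-36, -23, 0], 0],
    [-1, [-36, -23, 0], 0],
    [-1, [-36, -23, 0], 0],
    [-1, [-36, -23, 0], 0],
    [-1, [-36, -23, 0], 0],
    [-1, [-36, -23, 0], 0],
    [-1, [-36, -23, 0], 0],
    [-1, [-36, -23, 0], 0],
    [-1, [-36, -23, 0], 0]
  ],
  "newtons": 40
}}

```text
time: 1.15
position: [0.4469, 0.3254, 0.2421]
tcp_rot: [0.115, 0.993, -0.0, -0.0]
ft_force: [0.7, 0.5, -0.1]
gripper_width: -0.002
```

Request:
{"method": "send_rows", "body": {
  "rows": [
    [-1, [-32, -22, 0], 0],
    [-1, [-32, -22, 0], 0],
    [-1, [-33, -22, 0], 0],
    [-1, [-33, -22, 0], 0],
    [-1, [-33, -22, 0], 0],
    [-1, [-33, -22, 0], 0],
    [-1, [0, 0, 10], -1.35],
    [-1, [0, 0, 10], -1.35],
    [-1, [0, 0, 10], -1.35],
    [-1, [0, 0, 10], -1.35]
  ]
}}

```text
time: 2.15
position: [0.6067, 0.1537, 0.2013]
tcp_rot: [-0.123, 0.992, -0.0, -0.001]
ft_force: [0.2, -0.4, -0.7]
gripper_width: -0.001
```

Request:
{"method": "send_rows", "body": {
  "rows": [
    [-1, [0, 0, 0], 0],
    [-1, [0, 0, 0], 0]
  ]
}}

```text
time: 2.35
position: [0.6067, 0.1537, 0.2019]
tcp_rot: [-0.119, 0.993, -0.0, -0.0]
ft_force: [0.1, 0.3, 0.3]
gripper_width: 0.0
```

```bash
python3 - <<'E'
from h import *
import pickle
from scipy.spatial.transform import Rotation as R
s=read_state();print(np.round(s['position'],4),np.round(s['tcp_rot'],4),s['joint_pos'])
X=R.from_quat(s['tcp_rot']).as_matrix();print(np.round(X,3),np.degrees(np.arctan2(X[1,0],X[0,0])))
D={n:snap(n,n+'1.png') for n in('side','top','wrist')}
pickle.dump((D,s),open('d1.pkl','wb'))
d=D['wrist'];T=np.array(d['tool_from_camera'])
# wrist estimates
H=np.eye(4);H[:3,:3]=X;H[:3,3]=s['position'];W=H@T
Wi=np.linalg.inv(W)
def pw(P):return cv2.projectPoints(np.array(P,float).reshape(-1,3),cv2.Rodrigues(Wi[:3,:3])[0],Wi[:3,3],np.array(d['mtx'],float),np.array(d['dist_coeffs'],float))[0].reshape(-1,2)
f=d['frame'].copy()
for P,c in (((.6188,.1564,.091),(0,0,255)),((.5838,.148,.124),(255,0,0)),((.524,.091,.045),(0,255,255))):
    p=pw(P)[0];print(p);cv2.circle(f,tuple(int(round(a)) for a in np.clip(p,-999,999)),3,c,-1)
cv2.imwrite('pics/w1m.png',f)
fs=cv2.resize(D['side']['frame'][100:235,200:335],None,fx=4,fy=4);cv2.imwrite('pics/s2.png',fs)
E
```

```text
[0.6067 0.1537 0.2019] [-1.192e-01  9.929e-01 -1.000e-04 -5.000e-04] [-0.56245972  0.38463995  0.31047197  1.70838777 -0.13101395  1.06990924
  1.59976492]
[[-0.972 -0.237 -0.001]
 [-0.237  0.972 -0.   ]
 [ 0.001 -0.    -1.   ]] -166.30337043512944
[258.79003764 206.55612008]
[258.99944867 175.89253354]
[216.57426085  86.33190594]
```

View pics/w1m.png

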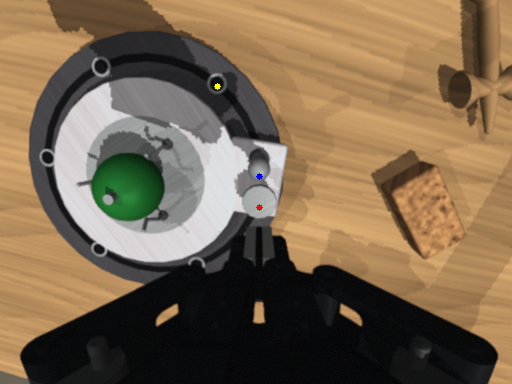

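View pics/s2.png

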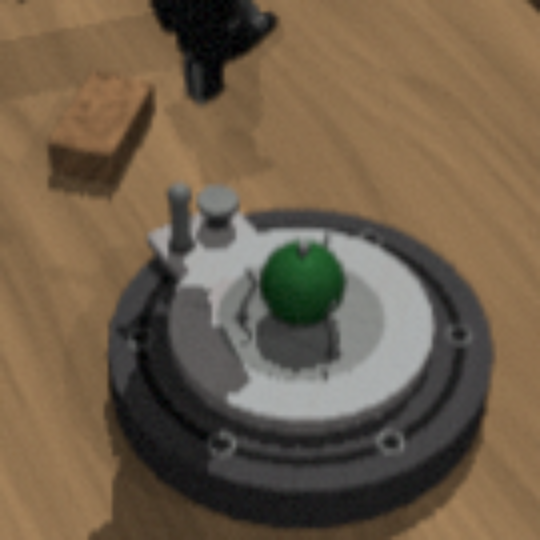

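The wrist view confirms the layout: plunger near (259,200), post above it, ball at (127,187). The predicted marks sit a few pixels low, so I'll refine them.

```bash
python3 - <<'E'
from h import *
import pickle
from scipy.spatial.transform import Rotation as R
D,s=pickle.load(open('d1.pkl','rb'))
d=D['wrist'];H=np.eye(4);H[:3,:3]=R.from_quat(s['tcp_rot']).as_matrix();H[:3,3]=s['position'];W=H@np.array(d['tool_from_camera']);Wi=np.linalg.inv(W)
d=dict(d,rvec=cv2.Rodrigues(Wi[:3,:3])[0],tvec=Wi[:3,3]);print('cam',W[:3,3],W[:3,2])
P=np.array([onz(d,u,.045)[:2] for u in((217,84),(101,66),(47,157),(98,249),(197,264))])
A=np.c_[2*P,np.ones(len(P))];x=np.linalg.lstsq(A,(P**2).sum(1),rcond=None)[0];c=x[:2];print(c,np.sqrt(x[2]+c@c),np.degrees(np.arctan2(*(P-c).T[::-1])))
print('plunger',onz(d,(259,200),.091))
for z in(.124,.115):print('post',proj(d,(.5838,.148,z)))
print('post shaft base',proj(d,(.5838,.148,.065)))
f=d['frame'][110:250,180:330];cv2.imwrite('pics/w2.png',cv2.resize(f,None,fx=4,fy=4,interpolation=cv2.INTER_CUBIC))
E
```

```text
cam [0.53801719 0.13651874 0.33357047] [ 0.26607115  0.06490376 -0.9617659 ]
[0.62555634 0.04072182] 0.11527026540660366 [ 154.16887283 -145.78773842  -85.73359788  -25.63764931   35.27457696]
plunger [0.61267559 0.15510068 0.091     ]
post [[258.99944867 175.89253354]]
post [[258.9837361  173.39646746]]
post shaft base [[258.91469389 162.43858432]]
```

View pics/w2.png

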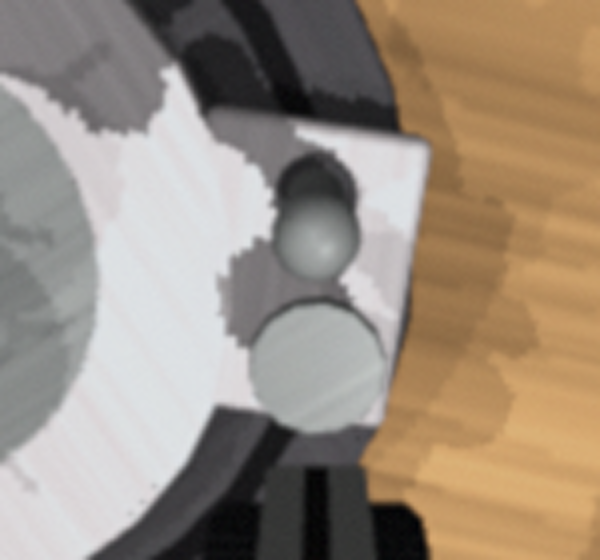

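Request:
{"method": "send_rows", "body": {
  "rows": [
    [-1, [3, 0, 15], 0],
    [-1, [0, 0, 20], 0],
    [-1, [0, 0, 20], 0],
    [-1, [0, 0, 15], 0],
    [-1, [0, 0, 12], 0],
    [-1, [0, 0, 6], 0],
    [-1, [0, 0, 0], 0]
  ]
}}

```text
time: 3.2
position: [0.6035, 0.1529, 0.1132]
tcp_rot: [-0.12, 0.993, -0.0, -0.001]
ft_force: [-0.5, 0.5, 0.3]
gripper_width: -0.0
```

```bash
python3 - <<'E'
from h import *
D={n:snap(n,n+'3.png') for n in('side','wrist')}
a=cv2.resize(D['wrist']['frame'][130:270,180:330],None,fx=2.5,fy=2.5,interpolation=cv2.INTER_CUBIC)
b=cv2.resize(D['side']['frame'][120:190,225:300],None,fx=5,fy=5,interpolation=cv2.INTER_CUBIC)
cv2.imwrite('pics/c3.png',np.hstack([a[:350],b[:350]]))
s=read_state();print(s['position'],s['ft_force'])
E
```

```text
[0.60470461 0.15317802 0.11483215] [ 0.8894131  -0.1052431  -0.81888292]
```

View pics/c3.png

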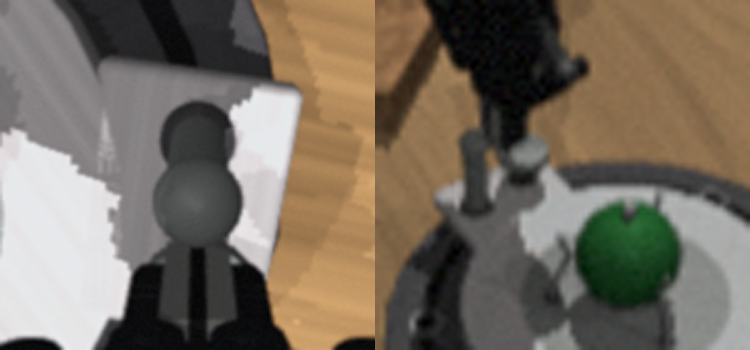

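The fingertips sit between the post and the plunger's centre, above the head. Now I'll press.

Request:
{"method": "send_rows", "body": {
  "rows": [
    [-1, [0, 0, 6], 0],
    [-1, [0, 0, 6], 0],
    [-1, [0, 0, 4], 0],
    [-1, [0, 0, 4], 0],
    [-1, [0, 0, 3], 0],
    [-1, [0, 0, 1], 0],
    [-1, [0, 0, 0], 0],
    [-1, [0, 0, 0], 0]
  ]
}}

```text
time: 4.1
position: [0.6051, 0.1534, 0.0916]
tcp_rot: [-0.12, 0.993, 0.0, 0.001]
ft_force: [-1.8, -0.3, 6.9]
gripper_width: -0.001
```

Request:
{"method": "send_rows", "body": {
  "rows": [
    [-1, [0, 0, 1], 0],
    [-1, [0, 0, 1], 0],
    [-1, [0, 0, 0], 0],
    [-1, [0, 0, 0], 0]
  ]
}}

```text
time: 4.5
position: [0.6053, 0.1534, 0.0899]
tcp_rot: [-0.12, 0.993, 0.0, 0.001]
ft_force: [-1.6, -0.2, 8.1]
gripper_width: 0.002
```

Request:
{"method": "send_rows", "body": {
  "rows": [
    [-1, [3, 0, 0], -0.2],
    [-1, [3, 0, 0], -0.3],
    [-1, [3, 0, 0], -0.3],
    [-1, [3, 0, 0], -0.3],
    [-1, [3, 0, 0], -0.3],
    [-1, [3, 0, 0], -0.3],
    [-1, [3, 0, 0], -0.3]
  ]
}}

```text
time: 5.2
position: [0.587, 0.1481, 0.0906]
tcp_rot: [-0.207, 0.978, 0.001, 0.003]
ft_force: [0.5, 0.4, 6.9]
gripper_width: 0.001
```

```bash
python3 - <<'E'
from h import *
D={n:snap(n,n+'4.png') for n in('side','wrist')}
a=cv2.resize(D['wrist']['frame'][100:270,150:330],None,fx=2.3,fy=2.3,interpolation=cv2.INTER_CUBIC)
b=cv2.resize(D['side']['frame'][120:215,225:320],None,fx=4,fy=4,interpolation=cv2.INTER_CUBIC)
cv2.imwrite('pics/c4.png',np.hstack([a[:380],b[:380]]))
s=read_state();p=s['position'];print(p,s['ft_force']);r=p[:2]-[.6265,.0415];print(np.hypot(*r),np.degrees(np.arctan2(r[1],r[0])))
E
```

```text
[0.58625343 0.14779654 0.09041946] [0.64169283 0.69490262 7.26123989]
0.11366064099473057 110.73793809271794
```

View pics/c4.png

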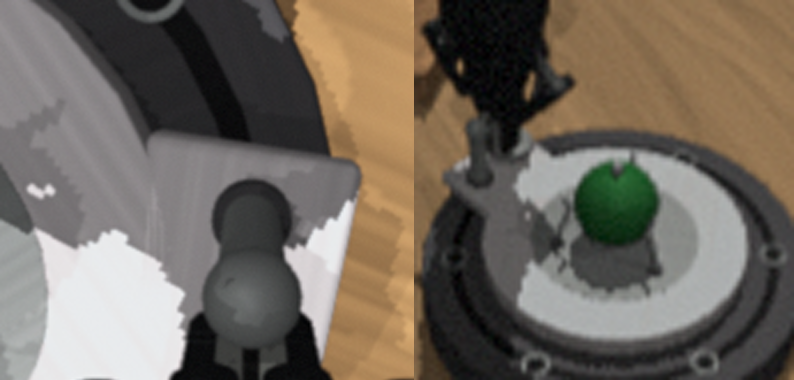

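The table has begun turning: the post is ahead of the fingers and the bracket has shifted. Going on.

Request:
{"method": "send_rows", "body": {
  "rows": [
    [-1, [3, 1, 0], 0],
    [-1, [3, 0, 0], -0.2],
    [-1, [3, 0, 0], -0.3],
    [-1, [3, 0, 0], -0.3],
    [-1, [3, 0, 0], -0.3],
    [-1, [3, 0, 0], -0.3],
    [-1, [3, 0, 0], -0.3],
    [-1, [3, 0, 0], -0.3],
    [-1, [3, 0, 0], -0.3],
    [-1, [0, 0, 0], 0]
  ]
}}

```text
time: 6.3
position: [0.5626, 0.1355, 0.0905]
tcp_rot: [-0.304, 0.953, 0.0, 0.003]
ft_force: [0.1, 0.7, 7.3]
gripper_width: 0.0
```

```bash
cat > look.py <<'E'
from h import *
import sys
k=sys.argv[1]
D={n:snap(n,n+k+'.png') for n in('side','wrist')}
a=cv2.resize(D['wrist']['frame'][80:270,140:340],None,fx=2,fy=2,interpolation=cv2.INTER_CUBIC)
b=cv2.resize(D['side']['frame'][120:215,225:320],None,fx=4,fy=4,interpolation=cv2.INTER_CUBIC)
cv2.imwrite('pics/c%s.png'%k,np.hstack([a[:380],b[:380]]))
s=read_state();p=s['position'];print(s['time'],p,s['ft_force']);r=p[:2]-[.6265,.0415];q=s['tcp_rot'];print('r',np.hypot(*r),'phi',np.degrees(np.arctan2(r[1],r[0])),'tan-heading',np.degrees(np.arctan2(2*q[0]*q[1],q[0]**2-q[1]**2))%360-90)
E
python3 look.py 5
```

```text
6.4 [0.5626416  0.13550712 0.09041301] [ 1.06847283 -0.57811091  7.32179043]
r 0.11364521565146576 phi 124.18800222539807 tan-heading 125.33010106083398
```

View pics/c5.png

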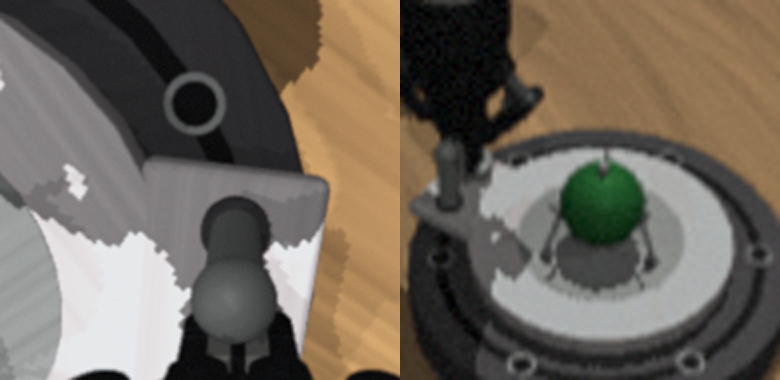

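The table has turned about 20°. I'll lift off the plunger and keep pushing on the post shaft.

Request:
{"method": "send_rows", "body": {
  "rows": [
    [-1, [0, 0, -4], 0],
    [-1, [0, 0, -5], 0],
    [-1, [0, 0, -5], 0],
    [-1, [0, 0, -4], 0],
    [-1, [3, 0, 0], -0.2],
    [-1, [3, 0, 0], -0.3],
    [-1, [3, 0, 0], -0.3],
    [-1, [3, 0, 0], -0.3],
    [-1, [3, 0, 0], -0.3],
    [-1, [3, 0, 0], -0.3]
  ]
}}

```text
time: 7.4
position: [0.5479, 0.1254, 0.107]
tcp_rot: [-0.375, 0.927, 0.0, 0.003]
ft_force: [4.5, 3.2, -1.3]
gripper_width: -0.003
```

```bash
python3 look.py 6
```

```text
7.5 [0.54682668 0.12415548 0.10675396] [2.52861018 0.28319017 0.35574489]
r 0.11480316642484538 phi 133.9475315331312 tan-heading 133.9213458716147
```

View pics/c6.png

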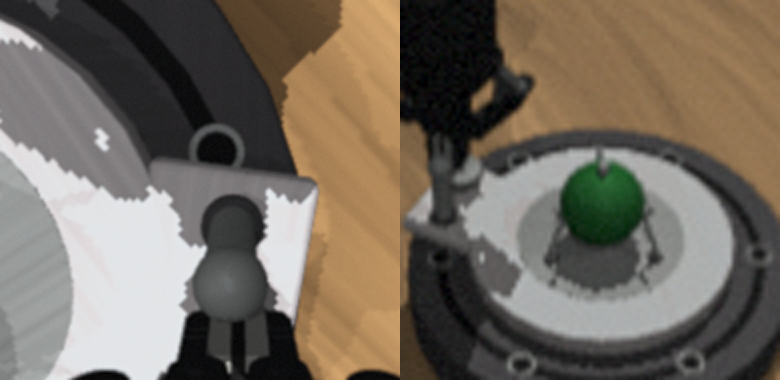

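The fingers are clear of the plunger and the post is still being pushed, with the table at about 30°.

Request:
{"method": "send_rows", "body": {
  "rows": [
    [-1, [3, 0, 0], -0.3],
    [-1, [4, 0, 0], -0.4],
    [-1, [4, 0, 0], -0.4],
    [-1, [4, 0, 0], -0.4],
    [-1, [4, 0, 0], -0.4],
    [-1, [4, 0, 0], -0.4],
    [-1, [4, 0, 0], -0.4],
    [-1, [4, 0, 0], -0.4],
    [-1, [3, 0, 0], -0.3],
    [-1, [3, 0, 0], -0.3]
  ]
}}

```text
time: 8.5
position: [0.5253, 0.0961, 0.107]
tcp_rot: [-0.519, 0.855, -0.0, 0.003]
ft_force: [6.1, 3.7, -1.1]
gripper_width: -0.0
```

```bash
python3 look.py 7
```

```text
8.6 [0.52447029 0.09468614 0.10682623] [3.40396612 0.23156758 1.444138  ]
r 0.11506009849417664 phi 152.46782770076624 tan-heading 152.41271635748518
```

View pics/c7.png

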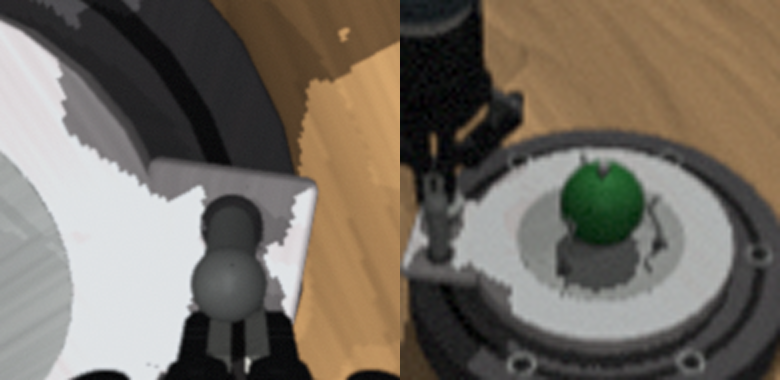

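About 11° is left, so I'll go slower.

Request:
{"method": "send_rows", "body": {
  "rows": [
    [-1, [2, 0, 0], -0.2],
    [-1, [2, 0, 0], -0.2],
    [-1, [2, 0, 0], -0.2],
    [-1, [2, 0, 0], -0.2],
    [-1, [2, 0, 0], -0.2],
    [-1, [2, 0, 0], -0.2],
    [-1, [2, 0, 0], -0.2],
    [-1, [2, 0, 0], -0.2]
  ]
}}

```text
time: 9.4
position: [0.5157, 0.0795, 0.106]
tcp_rot: [-0.577, 0.817, 0.0, -0.001]
ft_force: [1.9, 0.5, 1.0]
gripper_width: 0.002
```

Request:
{"method": "send_rows", "body": {
  "rows": [
    [-1, [1.5, 0, 0], -0.15],
    [-1, [1.5, 0, 0], -0.15],
    [-1, [1, 0, 0], -0.1],
    [-1, [1, 0, 0], -0.1]
  ]
}}

```text
time: 9.8
position: [0.5141, 0.0751, 0.1058]
tcp_rot: [-0.594, 0.805, 0.001, -0.001]
ft_force: [0.1, 2.3, 0.1]
gripper_width: 0.002
```

```bash
python3 look.py 8
```

```text
9.9 [0.51412456 0.07524661 0.10580542] [-0.67316438  0.81201159  0.43385765]
r 0.11733317323479828 phi 163.2848630662787 tan-heading 162.85689394559662
```

View pics/c8.png

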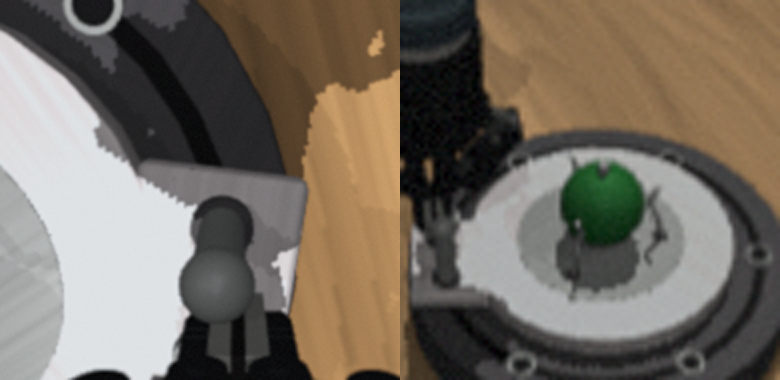

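Request:
{"method": "send_rows", "body": {
  "rows": [
    [-1, [1, 0.5, 0], -0.1],
    [-1, [1, 0.5, 0], -0.1]
  ]
}}

```text
time: 10.1
position: [0.5137, 0.0749, 0.106]
tcp_rot: [-0.601, 0.799, 0.0, 0.001]
ft_force: [2.1, 3.9, -3.7]
gripper_width: -0.001
```

Request:
{"method": "send_rows", "body": {
  "rows": [
    [-1, [1, 0, 0], -0.1],
    [-1, [0, 0, 0], 0]
  ]
}}

```text
time: 10.3
position: [0.5136, 0.0747, 0.1061]
tcp_rot: [-0.605, 0.796, 0.001, 0.001]
ft_force: [1.6, 4.8, -3.4]
gripper_width: 0.001
```

```bash
python3 look.py 9
```

```text
10.4 [0.51360845 0.07472696 0.10604127] [ 1.68705367  6.38784228 -4.38414249]
r 0.11767979307480327 phi 163.59945421189806 tan-heading 164.4531571012859
```

View pics/c9.png

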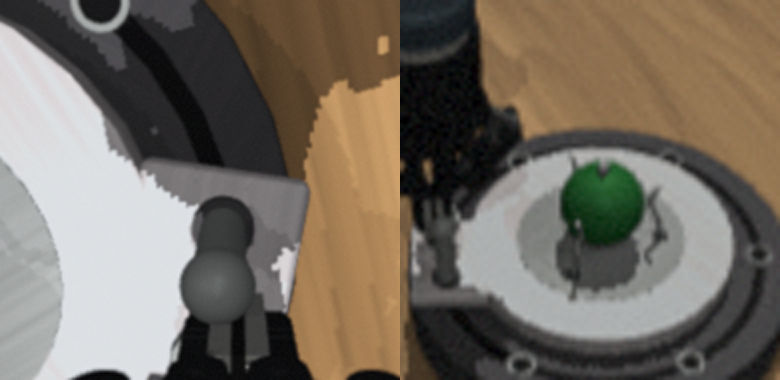

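The push now meets a hard stop: force rises while the fingers don't advance, at the predicted angle. I'll back off, rise and check the plunger.

Request:
{"method": "send_rows", "body": {
  "rows": [
    [-1, [-3, 0, 0], 0],
    [-1, [-3, 0, 0], 0],
    [-1, [-1, 0, -5], 0],
    [-1, [0, 0, -15], 0],
    [-1, [0, 0, -30], 0],
    [-1, [0, 0, -35], 0],
    [-1, [-30, 0, -30], 0],
    [-1, [-40, 0, 0], 0],
    [-1, [-20, 0, 0], 0],
    [-1, [0, 0, 0], 0]
  ]
}}

```text
time: 11.4
position: [0.5398, 0.17, 0.2223]
tcp_rot: [-0.606, 0.795, 0.0, 0.001]
ft_force: [-0.3, 0.8, 0.3]
gripper_width: 0.001
```

```bash
python3 - <<'E'
from h import *
import pickle
from scipy.spatial.transform import Rotation as R
s=read_state();print(s['time'],s['position'],s['ft_force'])
D={n:snap(n,n+'10.png') for n in('side','top','wrist')}
pickle.dump((D,s),open('d10.pkl','wb'))
b=cv2.resize(D['side']['frame'][130:230,215:335],None,fx=5,fy=5,interpolation=cv2.INTER_CUBIC);cv2.imwrite('pics/s10.png',b)
E
```

```text
11.4 [0.53984316 0.17004054 0.22225983] [-0.31647626  0.76065279  0.31918238]
```

View pics/s10.png

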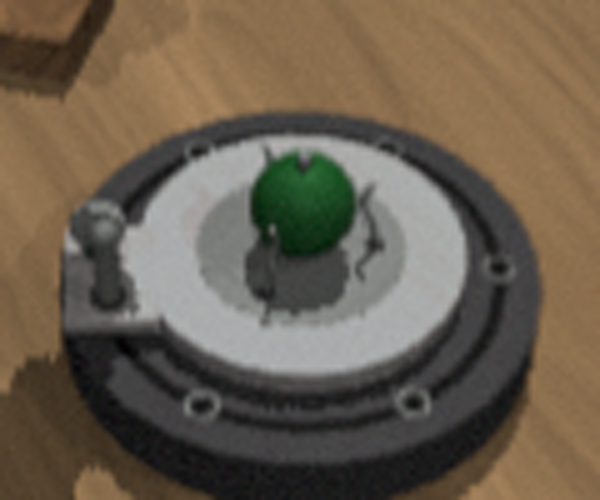

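View pics/wrist10.png

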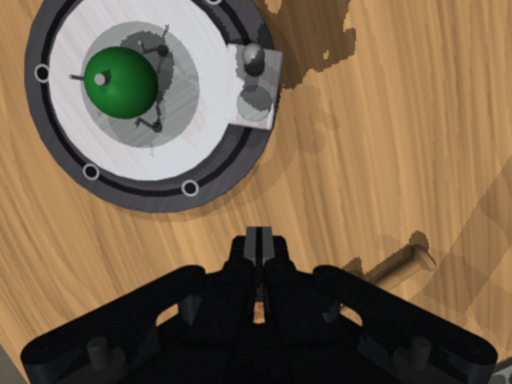

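View pics/top10.png

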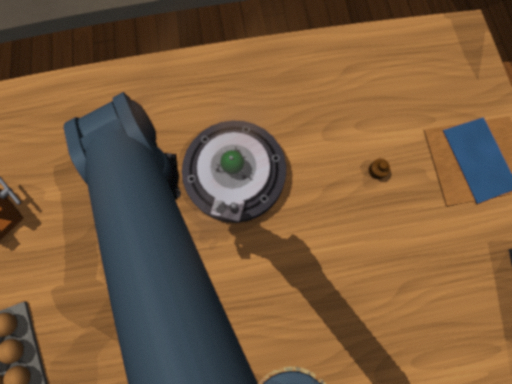

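The arm is clear. The bracket now sits at the lower left of the table (top view, around (229,210)). I'll measure the plunger's angle and height from an enlarged wrist and top view.

```bash
python3 - <<'E'
from h import *
import pickle
D,s=pickle.load(open('d10.pkl','rb'))
a=cv2.resize(D['wrist']['frame'][30:140,210:300],None,fx=5,fy=5,interpolation=cv2.INTER_CUBIC)
b=cv2.resize(D['top']['frame'][180:235,195:260],None,fx=6,fy=6,interpolation=cv2.INTER_CUBIC)
c=np.zeros((550,450+390,3),np.uint8);c[:550,:450]=a;c[:330,450:]=b;cv2.imwrite('pics/z10.png',c[:, :800])
E
```

```text
(no output)
```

View pics/z10.png

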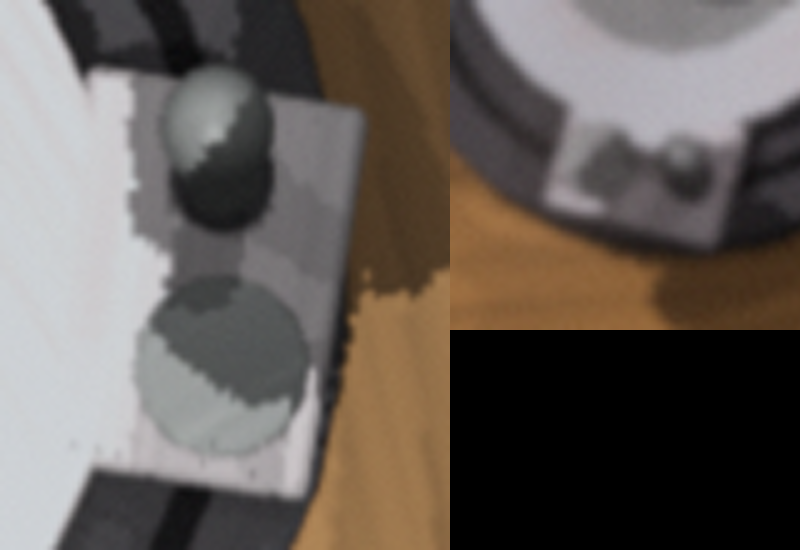

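```bash
python3 - <<'E'
from h import *
import pickle
from scipy.spatial.transform import Rotation as R
D,s=pickle.load(open('d10.pkl','rb'))
d=D['wrist'];H=np.eye(4);H[:3,:3]=R.from_quat(s['tcp_rot']).as_matrix();H[:3,3]=s['position'];W=H@np.array(d['tool_from_camera']);Wi=np.linalg.inv(W)
d=dict(d,rvec=cv2.Rodrigues(Wi[:3,:3])[0],tvec=Wi[:3,3])
P=np.array([onz(d,u,.045)[:2] for u in((42,73),(92,172),(190,188))]);
A=np.c_[2*P,np.ones(3)];x=np.linalg.lstsq(A,(P**2).sum(1),rcond=None)[0];c=x[:2];print('axis',c,np.sqrt(x[2]+c@c),np.degrees(np.arctan2(*(P-c).T[::-1])))
uv=(254.3,103)
for z in(.091,.082):
    q=onz(d,uv,z);r=q[:2]-c;print('wrist',z,q,np.hypot(*r),np.degrees(np.arctan2(r[1],r[0])))
    t=np.linspace(0,2*np.pi,73);E=proj(d,np.c_[q[0]+.016*np.cos(t),q[1]+.016*np.sin(t),0*t+z]);print(' size px',np.ptp(E,axis=0))
uv=((155+.5)/6-.5+195,(164+.5)/6-.5+180)
for z in(.091,.082):
    q=onz(D['top'],uv,z);r=q[:2]-[.6268,.0418];print('top',z,q,np.hypot(*r),np.degrees(np.arctan2(r[1],r[0])))
# triangulate
(c1,v1),(c2,v2)=ray(d,(254.3,103)),ray(D['top'],uv)
k=np.linalg.lstsq(np.c_[v1,-v2],c2-c1,rcond=None)[0];print(c1+k[0]*v1,c2+k[1]*v2)
E
```

```text
axis [0.62755631 0.04654226] 0.11653785854121843 [-24.59472605  35.63352219  94.51987041]
wrist 0.091 [0.52224922 0.09407385 0.091     ] 0.1155371571904505 155.7074034333224
 size px [35.69727023 36.92850758]
wrist 0.082 [0.52232504 0.09380407 0.082     ] 0.11535726761714893 155.8140430666124
 size px [34.51525146 35.70543338]
top 0.091 [0.51915722 0.08691893 0.091     ] 0.11671626747660846 157.25879688844728
top 0.082 [0.52097732 0.08769292 0.082     ] 0.1153455685933834 156.55470830665715
[0.52248632 0.09323017 0.06285443] [0.52482155 0.08932764 0.06299108]
```

Both views put the plunger at about 156° (hole at 154.6–154.8°), but its height isn't settled. I'll overlay the predicted head outline at both heights on the side view, with the start picture as a control.

```bash
python3 - <<'E'
from h import *
import pickle
D1,s=pickle.load(open('d10.pkl','rb'));D0=pickle.load(open('d0.pkl','rb'))
c=np.array([.628,.0418]);t=np.linspace(0,2*np.pi,60);K=8
out=[]
for d,ph in((D0['side'],94.7),(D1['side'],155)):
    q=c+.115*np.array([np.cos(np.radians(ph)),np.sin(np.radians(ph))]);m=np.round(proj(d,(*q,.09))[0]).astype(int)-[24,24]
    f=cv2.resize(d['frame'][m[1]:m[1]+48,m[0]:m[0]+48],None,fx=K,fy=K,interpolation=cv2.INTER_CUBIC);g=f.copy()
    for z,col in((.091,(0,0,255)),(.082,(255,255,0))):
        E=(proj(d,np.c_[q[0]+.016*np.cos(t),q[1]+.016*np.sin(t),0*t+z])-m+.5)*K-.5
        cv2.polylines(g,[np.round(E).astype(int)],True,col,1)
    out.append(np.vstack([f,g])[:, :384])
cv2.imwrite('pics/cmp.png',cv2.resize(np.hstack(out),None,fx=.78,fy=.78))
E
```

```text
(no output)
```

View pics/cmp.png

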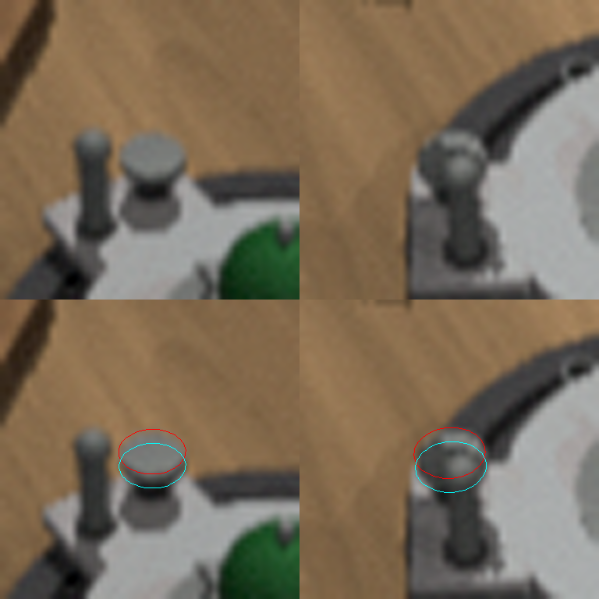

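In both pictures the top of the head sits the same ~3 px below the red (up) outline, and well above the pressed one, so the plunger is up. Last, I'll check the bystanders against the start picture and hand in.

```bash
python3 - <<'E'
from h import *
import pickle
D1,s=pickle.load(open('d10.pkl','rb'));D0=pickle.load(open('d0.pkl','rb'))
for n,(x,y,w,h) in dict(ken=(150,130,48,34),block=(208,114,34,34),weight=(315,295,32,34)).items():
    a=D0['side']['frame'][y:y+h,x:x+w];b=D1['side']['frame'][y-8:y+h+8,x-8:x+w+8]
    r=cv2.matchTemplate(b,a,cv2.TM_CCOEFF_NORMED);_,m,_,l=cv2.minMaxLoc(r);print(n,m,np.array(l)-8)
st=read_state();print(st['time'],st['ft_force'],np.abs(st['joint_vel']).max())
print(manip.finish_job())
E
```

```text
ken 0.9619667530059814 [0 0]
block 0.7221640348434448 [0 0]
weight 0.9946935176849365 [0 0]
11.55 [-0.02386412 -0.44775427 -0.08618013] 0.013975999531328994
the job is handed in; nothing more can be done
None
```

I turned the table anticlockwise to its next hole and handed the job in at 11.55 s. No verdict was reported. With closed fingertips I pressed the plunger about 12 mm (about 8 N) and started the table round. At about 20° I lifted off the plunger, then pushed the post until the table stopped hard.

**Last checks:**
- **Table angle:** the hard stop came at the predicted angle. The cameras put the plunger at 155.7° (wrist) and 157.3° (top), and the hole is at about 154.7°. The top reading is off by more than the play but within what my pixel picking and the calibration allow.
- **Plunger height:** in the side view the head sits at the same height as at the start, so it is up. Two rougher checks disagreed. The triangulated height came out at an impossible 63 mm, and the head's apparent size in the wrist view leaned slightly towards not fully up. I relied on the side view and the hard stop.
- **Bystanders:** the ken, cork block and weight show no shift in the side view. The block's image match was weaker (0.72), probably because the arm's shadow lies on it.
- **Wet ball and clearance:** the arm stayed well clear of the ball throughout. It finished clear of everything, with wrist force near zero.

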